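Set the bottles back on the bench tray in order of size

ROBOT

A 6-joint arm with a two-finger parallel gripper is mounted at the origin on the work surface. World frame = base frame: x ahead of the robot, y to its left, z up, the work surface at z = 0. Lengths are in m, angles in rad, forces in N, time in s.
With the tool pointing down it reaches from about 0.375 to 0.825 m from the base axis. Payload 5.5 kg.
Tool frame: the origin (TCP) lies midway between the tips of the shut fingers; the grasp point (between the pads) lies 19 mm behind it (robot.grip_depth is the x of the grasp point in the tool frame, in m); x points along the fingers, y is the direction in which the jaws open and shut, and the axes are right-handed (so a half turn about x gives the same grasp; the last joint's range is limited). The gripper opens to 85 mm and grips with 20 to 120 N. Pads are 22 mm wide; open, the fingers measure 114 mm over their backs; the gripper's body (76 mm by 85 mm) begins 54 mm behind the grasp point. The pads swing forward as they close: fully open they stand 13 mm farther back than shut.
Start: joints at [-1.101, 0.314, -0.047, 1.21, 0, 1.571], TCP at [0.272, -0.535, 0.231] pointing down, gripper open.
Joint ranges: [-2.67, 2.67], [-0.69, 1.73], [-1.03, 1.25], [-2.08, 2.16], [-1.42, 1.45], [-3.14, 3.14]. Speed limits (rad/s): [2.39, 2.39, 3.01, 3.14, 3.14, 3.14].

INTERFACE

Orientations are given as a unit quaternion [w, x, y, z].
In Python, from workcell import robot, kinematics, read_camera, workorder, nets gives the robot as it stands. Calls block until the motion is done:
- robot.reach(position, orientation): joint-space move of the TCP to a pose.
- robot.line_to(position, attitude=None, speed=0.15, until_force=None): straight line of the TCP; attitude=None keeps the orientation; speed is the mean speed in m/s. With until_force (N) it stops when the force on the tool has changed by that much, and returns True; else False.
- robot.set_joints(angles): joint-space move.
- robot.open_gripper() and robot.grab(): open the fingers fully, or close them until they stop; the grip force is fixed at half the most.
- robot.dwell(seconds).
- kinematics.ik(position, orientation): joint angles nearest the present ones, or None.
- robot.sense(): the state.
- read_camera(name): name is "scene" or "top" or "wrist"; returns a dict with "pixels" (400x640x3 uint8, red, green, blue), "vertical_fov" (degrees; the focal length in pixels is half the picture's height over the tangent of half this angle, whatever the lens; pixels are square), "cx", "cy" (the principal point, pixels), "dist" ([k1, k2, p1, p2, k3] as OpenCV has them; the pictures are not rectified), "world_to_cam" (4x4, takes a point from world to camera coordinates); the wrist camera has in their place "tool_from_camera" (4x4, takes a point from camera to tool coordinates, whose origin is the TCP and whose axes are the tool frame's). Camera axes: x right, y up, looking along -z (the intrinsics and any distortion apply to the point x, -y, -z); pixel columns grow to the right and rows downward; lengths in m; the calibration is good to about 2 mm. A picture is of the moment at which its call begins: read the wrist's pose just before it. There is no depth.
A pose or a line that the arm cannot do raises robot.IKError and nothing moves.
- workorder.job_done(): hands the job in, once; it reports no verdict.
Trained networks look in a picture, given as the dict that the camera call returned (one of the last four; its "shot" number tells which), for a name from the list of things; names that differ only in an ending like _2 or _b are one class to them, and where a whole thing is asked for, a point or a joint stands for the part that bears it (a point fixed in the world has none). Each returns a list of dicts, best first, with "p" (0 to 1); they miss things now and then, are a little off and sometimes report something else, mostly with a low value. They report only what shows in the picture. A call takes as long as a camera call.
- nets.cut_out(target, picture): "mask" (400x640 bool, what is visible of it) and "at" ([column, row] in pixels, amid what is visible of it).
The state is a dict: "clock": time; "joint_positions": joint angles; "dq": joint speeds; "joint_torque": joint torques, N m; "tcp_pos": TCP position; "eef_rot": TCP orientation; "force": force on the tool from outside, world axes, zero at the start; "torque": the same for the moment, N m; "gripper_width": finger opening in m.
Only numpy, scipy, OpenCV 4.12 (cv2) and the standard library are available. Lean on these libraries where they do the work, as an engineer would, in place of code of your own. Each camera call takes 0.05 s, during which the arm holds its last target.

TASK

Before the next session, stand the four brown bottles in a row on the bottle tray in order of size, each upright in the middle of the white spot of its own size: the largest bottle on the largest spot, and so on down to the smallest. Do not tip any bottle over, and leave the spirit bottle and the antiseptic bottle standing where they are.

Things in the scene. Friction and masses are not known exactly. Their poses are not given: they have to be found in the camera images.
- bottle250_center (a point): The largest of the four brown round plastic bottles with white screw cap, white label band and red stripe, loose, upright on the bench. 64 mm in diameter and 135 mm tall over the cap; the straight side wall reaches 98 mm above its foot, then a sloping shoulder, then the cap (46 mm diameter, top 24 mm of the height). The point is on the axis half-way up, 67.5 mm above the foot; z is up along the axis. At most 0.5 kg.
- bottle100_center (a point): The second largest of the four brown round plastic bottles with white screw cap, white label band and red stripe, loose, upright on the bench. 50 mm in diameter and 100 mm tall over the cap; the straight side wall reaches 72 mm above its foot, then a sloping shoulder, then the cap (37 mm diameter, top 19 mm of the height). The point is on the axis half-way up, 50 mm above the foot; z is up along the axis. At most 0.5 kg.
- bottle50_center (a point): The third largest (second smallest) of the four brown round plastic bottles with white screw cap, white label band and red stripe, loose, upright on the bench. 41 mm in diameter and 80 mm tall over the cap; the straight side wall reaches 56 mm above its foot, then a sloping shoulder, then the cap (31 mm diameter, top 17 mm of the height). The point is on the axis half-way up, 40 mm above the foot; z is up along the axis. At most 0.5 kg.
- bottle25_center (a point): The smallest of the four brown round plastic bottles with white screw cap, white label band and red stripe, loose, upright on the bench. 33 mm in diameter and 62 mm tall over the cap; the straight side wall reaches 41 mm above its foot, then a sloping shoulder, then the cap (26 mm diameter, top 15 mm of the height). The point is on the axis half-way up, 31 mm above the foot; z is up along the axis. At most 0.5 kg.
- place250: The largest of the four plain white round spots in the row on the dark liner of the bottle tray, 72 mm in diameter, flat, fixed; for the largest bottle. Origin at its centre on the liner, 3 mm above the bench; z up, y along the row towards the smaller spots. Fixed steel tray 300 x 100 mm, lip 8 mm and wire end handles 28 mm high; spots in order of size, centres 79, 67.5 and 59 mm apart from the largest on.
- place100: The second largest of the four plain white round spots in the row on the dark liner of the bottle tray, 58 mm in diameter, flat, fixed; for the second largest bottle. Origin at its centre on the liner, 3 mm above the bench; z up, y along the row towards the smaller spots.
- place50: The third largest (second smallest) of the four plain white round spots in the row on the dark liner of the bottle tray, 49 mm in diameter, flat, fixed; for the third largest (second smallest) bottle. Origin at its centre on the liner, 3 mm above the bench; z up, y along the row towards the smaller spots.
- place25: The smallest of the four plain white round spots in the row on the dark liner of the bottle tray, 41 mm in diameter, flat, fixed; for the smallest bottle. Origin at its centre on the liner, 3 mm above the bench; z up, y along the row towards the smaller spots.
- spirit: Bystander, loose: amber glass spirit bottle with a steel pourer cone and spout, 72 mm diameter, 165 mm tall, standing beyond the brown bottles. Origin at the centre of its foot, z up. To be left alone.
- antiseptic: Bystander, loose: white squeeze bottle with pale blue band and blue nozzle, 54 mm diameter, 155 mm tall, standing beyond the tray. Origin at the centre of its foot, z up. To be left alone.

How it is judged:
At the end, for the whole second after the job is handed in: Each brown bottle stands, released and at rest (under 20 mm/s), on the spot of its own size: axis within 12 mm of the spot's centre, leaning under 0.1 rad, its foot on the tray (its centre less than 6 mm too high) (horizontal distance between bottle250_center and place250 below 0.012 m and z of bottle250_center in the frame of place250 below 0.0735 m and angle between each of bottle250_center, bottle100_center, bottle50_center, bottle25_center's own z axis and vertical below 0.1 rad and linear speed of each of bottle250, bottle100, bottle50, bottle25 below 0.02 m/s and horizontal distance between bottle100_center and place100 below 0.012 m and z of bottle100_center in the frame of place100 below 0.056 m and horizontal distance between bottle50_center and place50 below 0.012 m and z of bottle50_center in the frame of place50 below 0.046 m and horizontal distance between bottle25_center and place25 below 0.012 m and z of bottle25_center in the frame of place25 below 0.037 m); the robot touches nothing.
It fails at once if the spirit bottle is shifted by more than 20 mm or tipped (distance of spirit from where it was at the start of the episode above 0.02 m or angle between spirit's own z axis and vertical above 0.25 rad).
It fails at once if the antiseptic bottle is shifted by more than 20 mm or tipped (distance of antiseptic from where it was at the start of the episode above 0.02 m or angle between antiseptic's own z axis and vertical above 0.25 rad).
It fails at once if a brown bottle is tipped over (leans more than 35 degrees) (angle between any of bottle250_center, bottle100_center, bottle50_center, bottle25_center's own z axis and vertical above 0.61 rad).
It also fails if it takes over 109 s, if anything falls off the work surface, if the arm or the gripper's body presses on something with over 40 N, if the wrist force passes 120 N, or if a joint passes its speed limit or range.

## Working session

There is one attempt and no reset: what is moved stays moved. The work goes in short steps, each a Python script; the robot and the scene stay as the last script left them, time stands still between calls to the robot, and variables do not carry over. Pictures are saved under pics/ and viewed, and the job is handed in when it is done.

```bash
mkdir -p pics; ls; python3 - <<'E'
from workcell import robot, kinematics, read_camera, workorder, nets
import cv2
for n in ["scene","top","wrist"]:
    p=read_camera(n); cv2.imwrite(f"pics/{n}0.png",p["pixels"][:,:,::-1])
    print(n,{k:v for k,v in p.items() if k!="pixels"})
print(robot.sense(), robot.grip_depth)
E
```

```text
pics
scene {'vertical_fov': 48.781713522639066, 'cx': 319.97059694217324, 'cy': 202.1340193535284, 'dist': array([-0.02423419,  0.        ,  0.        ,  0.        ,  0.        ]), 'world_to_cam': array([[-0.24388298,  0.96965101, -0.01726312,  0.15089973],
       [-0.64046989, -0.14767098,  0.75365218,  0.34819016],
       [ 0.72823033,  0.19485945,  0.65704671, -1.39917811],
       [ 0.        ,  0.        ,  0.        ,  1.        ]]), 'shot': 1}
top {'vertical_fov': 42.752983112628215, 'cx': 317.2326280334662, 'cy': 197.97472508443582, 'dist': array([0.0267823, 0.       , 0.       , 0.       , 0.       ]), 'world_to_cam': array([[ 0.01294956, -0.99986763, -0.00985049, -0.02591012],
       [ 0.988807  ,  0.01134067,  0.14876861, -0.60315218],
       [-0.1486372 , -0.01166672,  0.98882297, -0.98642344],
       [ 0.        ,  0.        ,  0.        ,  1.        ]]), 'shot': 2}
wrist {'vertical_fov': 69.52378952594827, 'cx': 319.79271860128154, 'cy': 199.87967128543727, 'dist': array([-0.02366629,  0.        ,  0.        ,  0.        ,  0.        ]), 'tool_from_camera': array([[ 2.23
[... 315 characters left out ...]
00000e+00]]), 'shot': 3}
{'clock': 0.15, 'joint_positions': array([-1.10103376e+00,  3.14077372e-01, -4.78446664e-02,  1.21019906e+00,
        1.66253067e-06,  1.57086004e+00]), 'dq': array([ 0.00195236, -0.0032934 ,  0.00404048, -0.00212177,  0.00181892,
        0.00018442]), 'joint_torque': array([-4.08032301e-04, -5.40045154e+01,  3.40060115e+01,  1.32149286e-02,
       -8.57179612e-05, -3.94984397e-06]), 'tcp_pos': array([ 0.27140489, -0.53461057,  0.23062643]), 'eef_rot': array([-0.16408562, -0.68758767, -0.16499692,  0.68780456]), 'force': array([ 0.59247266,  0.33478362, -1.07514935]), 'torque': array([0.00566586, 0.02126885, 0.00335299]), 'gripper_width': 0.08520401785620464} -0.0187
```

View pics/top0.png

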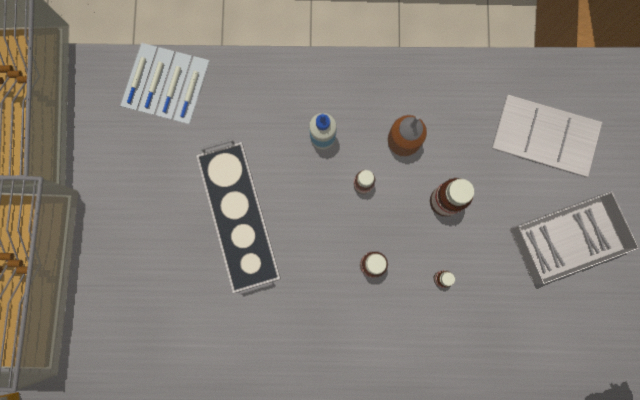

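View pics/scene0.png

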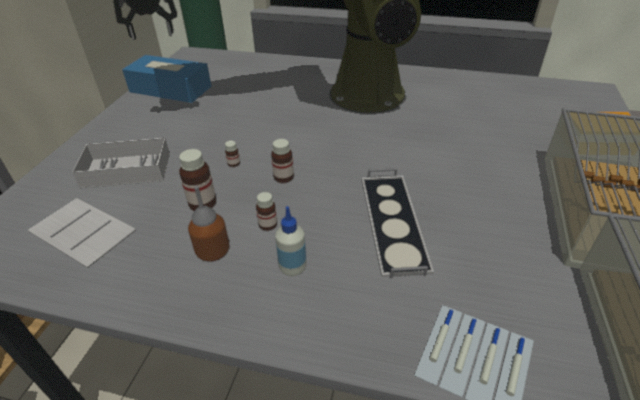

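```bash
cat > h.py <<'E'
import numpy as np, cv2
from scipy.optimize import least_squares
from workcell import robot, kinematics, read_camera, workorder, nets
SZ={250:(.064,.135,.046,.024),100:(.050,.100,.037,.019),50:(.041,.080,.031,.017),25:(.033,.062,.026,.015)}
SPOT={250:.072,100:.058,50:.049,25:.041}
def proj(p,X):
    X=np.atleast_2d(X); W=p["world_to_cam"]; f=200/np.tan(np.radians(p["vertical_fov"])/2)
    c=X@W[:3,:3].T+W[:3,3]; c=c*[1,-1,-1]
    K=np.array([[f,0,p["cx"]],[0,f,p["cy"]],[0,0,1.]])
    return cv2.projectPoints(c.reshape(-1,1,3),np.zeros(3),np.zeros(3),K,np.array(p["dist"]))[0].reshape(-1,2)
A=np.linspace(0,2*np.pi,40,endpoint=False)
def ring(x,y,z,r): return np.c_[x+r*np.cos(A),y+r*np.sin(A),np.full(40,z)]
def hullc(pts):
    h=cv2.convexHull(pts.astype(np.float32)); m=cv2.moments(h)
    return np.array([m["m10"]/m["m00"],m["m01"]/m["m00"]]),m["m00"]
def blob(img,guess,near=10,thr=(150,70)):
    hsv=cv2.cvtColor(img,cv2.COLOR_RGB2HSV)
    w=((hsv[...,2]>thr[0])&(hsv[...,1]<thr[1])).astype(np.uint8)
    n,l,s,c=cv2.connectedComponentsWithStats(w)
    ok=[i for i in range(1,n) if s[i,4]>25]
    i=min(ok,key=lambda i:np.hypot(*(c[i]-guess)))
    return c[i],s[i,4]
def capc(p,x,y,k,z0=0):
    d,h,cd,ch=SZ[k]
    return hullc(proj(p,np.r_[ring(x,y,z0+h,cd/2),ring(x,y,z0+h-ch,cd/2)]))
def solve(fn,meas,g):
    r=least_squares(lambda v:fn(v)-meas,g); return r.x
E
cat > m.py <<'E'
from h import *
import pprint,json
t=read_camera("top"); s=read_camera("scene")
G={250:(460,192),100:(375,264),50:(365,179),25:(446,279)}
S={250:(225,170),100:(235,206),50:(243,236),25:(251,263)}
SG={250:(404,256),100:(396,228),50:(390,208),25:(386,190)}
GS={250:(190,158),100:(281,145),50:(264,199),25:(231,146)}
bot={};sp={}
for k in G:
    for p,g in((t,G),(s,GS)):
        c,a=blob(p["pixels"],g[k]); x=solve(lambda v:capc(p,*v,k)[0],c,[.6,0]); print("b",k,c.round(1),a,"exp",round(capc(p,*x,k)[1]),x.round(4)); bot.setdefault(k,[]).append(x)
for k in S:
    for p,g in((t,S),(s,SG)):
        c,a=blob(p["pixels"],g[k]); fn=lambda v:hullc(proj(p,ring(*v,.003,SPOT[k]/2)))
        x=solve(lambda v:fn(v)[0],c,[.6,0]); print("s",k,c.round(1),a,"exp",round(fn(x)[1]),x.round(4)); sp.setdefault(k,[]).append(x)
ks=[250,100,50,25]
for j in 0,1: print([np.linalg.norm(sp[a][j]-sp[b][j]).round(4) for a,b in zip(ks,ks[1:])])
E
python3 m.py
```

```text
b 250 [461.6 190.3] 497 exp 578 [ 0.6091 -0.2873]
b 250 [189.9 154.8] 200 exp 418 [ 0.5969 -0.2897]
b 100 [375.7 263.3] 318 exp 325 [ 0.4731 -0.1309]
b 100 [280.2 142.8] 104 exp 219 [ 0.4649 -0.1327]
b 50 [365.7 176.8] 199 exp 218 [ 0.6427 -0.1139]
b 50 [263.9 196.5] 102 exp 209 [ 0.6357 -0.114 ]
b 25 [448.2 278.4] 151 exp 168 [ 0.4469 -0.2752]
b 25 [229.8 143.2] 41 exp 102 [ 0.4422 -0.2746]
s 250 [224.6 169.4] 891 exp 884 [0.6689 0.1793]
s 250 [402.5 255.4] 673 exp 772 [0.6692 0.1816]
s 100 [234.3 204.9] 594 exp 591 [0.5932 0.1559]
s 100 [395.3 228. ] 365 exp 413 [0.5954 0.1585]
s 50 [242.8 235.6] 442 exp 434 [0.5289 0.1358]
s 50 [389.6 206.9] 216 exp 252 [0.5315 0.1382]
s 25 [250.3 263. ] 318 exp 311 [0.4726 0.1182]
s 25 [385.2 190.2] 126 exp 155 [0.4754 0.1208]
[np.float64(0.0793), np.float64(0.0674), np.float64(0.059)]
[np.float64(0.0774), np.float64(0.067), np.float64(0.0587)]
```

View pics/wrist0.png

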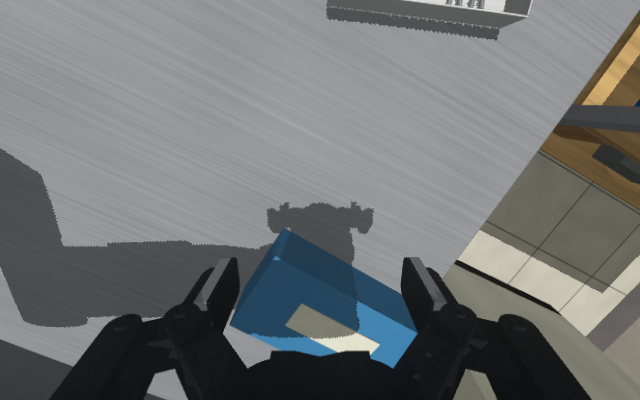

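```bash
python3 - <<'E'
import cv2,numpy as np
t=cv2.imread("pics/top0.png");s=cv2.imread("pics/scene0.png")
def crop(i,c,r,w=40): return cv2.resize(i[r-w//2:r+w//2,c-w//2:c+w//2],(320,320),interpolation=0)
o=np.vstack([np.hstack([crop(t,460,192),crop(t,446,279)]),np.hstack([crop(s,190,158),crop(s,281,150)])])
cv2.imwrite("pics/crop.png",cv2.resize(o,(600,600)))
hs=cv2.cvtColor(s,cv2.COLOR_BGR2HSV)
print(hs[145:180,190,:].tolist())
E
python3 - <<'E'
s=open('m.py').read()
s=s.replace('blob(p["pixels"],g[k]); x=','blob(p["pixels"],g[k],thr=(95,75)); x=')
open('m2.py','w').write(s)
E
python3 m2.py
```

```text
[[70, 6, 118], [15, 4, 114], [75, 4, 115], [30, 6, 124], [33, 17, 152], [36, 24, 172], [38, 26, 175], [34, 24, 173], [39, 25, 176], [37, 26, 175], [35, 26, 174], [36, 22, 174], [39, 20, 177], [36, 22, 177], [37, 25, 174], [38, 25, 166], [33, 20, 140], [38, 25, 123], [30, 20, 116], [33, 26, 116], [33, 23, 121], [38, 24, 117], [38, 24, 119], [38, 24, 126], [42, 25, 130], [30, 22, 104], [13, 66, 70], [7, 127, 66], [7, 122, 69], [11, 138, 70], [8, 120, 68], [7, 113, 68], [8, 130, 63], [11, 111, 55], [9, 105, 51]]
b 250 [349.7 202.5] 212251 exp 523 [ 0.5836 -0.0798]
b 250 [281.6 164.4] 27 exp 443 [ 0.5869 -0.0873]
b 100 [349.7 202.5] 212251 exp 315 [ 0.5883 -0.0816]
b 100 [281.6 164.4] 27 exp 253 [ 0.5451 -0.1033]
b 50 [349.7 202.5] 212251 exp 214 [ 0.591  -0.0826]
b 50 [281.6 164.4] 27 exp 171 [ 0.5206 -0.1127]
b 25 [349.7 202.5] 212251 exp 146 [ 0.5935 -0.0835]
b 25 [281.6 164.4] 27 exp 117 [ 0.4987 -0.1211]
s 250 [224.5 169.4] 894 exp 884 [0.6689 0.1794]
s 250 [402.5 255.4] 675 exp 772 [0.6692 0.1816]
s 100 [234.3 204.9] 596 exp 591 [0.5931 0.1559]
s 100 [395.3 228. ] 365 exp 413 [0.5954 0.1585]
s 50 [242.8 235.6] 442 exp 434 [0.5289 0.1358]
s 50 [389.6 206.9] 217 exp 252 [0.5315 0.1383]
s 25 [250.3 263. ] 316 exp 311 [0.4726 0.1183]
s 25 [385.3 190.1] 124 exp 154 [0.4752 0.1209]
[np.float64(0.0793), np.float64(0.0673), np.float64(0.059)]
[np.float64(0.0774), np.float64(0.067), np.float64(0.0589)]
```

View pics/crop.png

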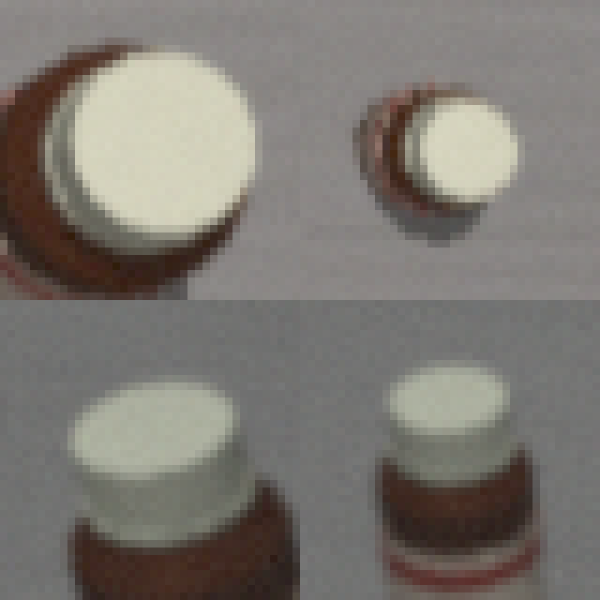

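The crops show the lit cap-top discs clearly separated from the shaded sides, so I'll fit the top disc only.

```bash
sed -i 's/proj(p,np.r_\[.*$/proj(p,ring(x,y,z0+h,cd\/2)))/' h.py; grep -n "z0+h" h.py; python3 m.py
```

```text
25:    return hullc(proj(p,ring(x,y,z0+h,cd/2)))
b 250 [461.6 190.3] 497 exp 488 [ 0.6073 -0.2844]
b 250 [189.9 154.8] 200 exp 216 [ 0.6121 -0.2795]
b 100 [375.7 263.3] 317 exp 309 [ 0.473  -0.1302]
b 100 [280.2 142.8] 106 exp 113 [ 0.4783 -0.1274]
b 50 [365.7 176.8] 199 exp 193 [ 0.6412 -0.1133]
b 50 [263.8 196.6] 106 exp 117 [ 0.6453 -0.1098]
b 25 [448.2 278.4] 151 exp 145 [ 0.4469 -0.2736]
b 25 [229.8 143.1] 40 exp 48 [ 0.4522 -0.2692]
s 250 [224.5 169.4] 895 exp 884 [0.6689 0.1794]
s 250 [402.6 255.5] 676 exp 772 [0.6694 0.1817]
s 100 [234.3 204.9] 597 exp 591 [0.5931 0.1559]
s 100 [395.3 228. ] 366 exp 413 [0.5955 0.1585]
s 50 [242.7 235.6] 443 exp 434 [0.5289 0.1359]
s 50 [389.6 206.9] 215 exp 252 [0.5314 0.1382]
s 25 [250.3 263. ] 315 exp 311 [0.4725 0.1183]
s 25 [385.3 190. ] 123 exp 154 [0.475  0.1208]
[np.float64(0.0794), np.float64(0.0672), np.float64(0.0591)]
[np.float64(0.0774), np.float64(0.0672), np.float64(0.059)]
```

```bash
cat > pp.py <<'E'
from h import *
from scipy.spatial.transform import Rotation as R
B={250:(.6087,-.283),100:(.4746,-.1294),50:(.6424,-.1123),25:(.4485,-.2723)}
S={250:(.669,.180),100:(.5938,.1567),50:(.5297,.1366),25:(.4733,.119)}
TZ={250:.0665,100:.036,50:.017,25:.008}
def quat(sgn):
    x=np.array([0,0,-1.]); y=sgn*np.array([-.297,.955,0]); y/=np.linalg.norm(y)
    q=R.from_matrix(np.c_[x,y,np.cross(x,y)]).as_quat(); return q[[3,0,1,2]]
E
python3 - <<'E'
from pp import *
for s in (1,-1):
    q=quat(s); M=R.from_quat(q[[1,2,3,0]]).as_matrix(); print(s,"toolz",M[:,2].round(2))
    for k in B:
        for P in (B[k],S[k]):
            for z in (TZ[k],TZ[k]+.13):
                j=kinematics.ik([*P,z],q); print(k,round(z,3),None if j is None else np.round(j,2))
E
```

```text
1 toolz [0.95 0.3  0.  ]
250 0.067 [-0.44  0.55 -0.09  0.94  0.   -0.74]
250 0.197 [-0.44  0.46  0.09  1.2   0.   -0.74]
250 0.067 [ 0.26  0.58 -0.02  0.97  0.   -0.04]
250 0.197 [ 0.26  0.51  0.16  1.22  0.   -0.04]
100 0.036 [-0.27  0.28 -0.57  0.71  0.   -0.57]
100 0.166 [-0.27  0.15 -0.41  1.01  0.   -0.57]
100 0.036 [ 0.26  0.48 -0.27  0.82  0.   -0.04]
100 0.166 [ 0.26  0.37 -0.12  1.08  0.   -0.04]
50 0.017 [-0.17  0.56 -0.19  0.82  0.   -0.47]
50 0.147 [-0.17  0.45 -0.04  1.08  0.   -0.47]
50 0.017 [ 0.25  0.4  -0.46  0.71  0.   -0.05]
50 0.147 [ 0.25  0.26 -0.31  1.    0.   -0.05]
25 0.008 [-0.55  0.37 -0.52  0.67  0.   -0.85]
25 0.138 [-0.55  0.23 -0.38  0.96  0.   -0.85]
25 0.008 [ 0.25  0.32 -0.61  0.64  0.   -0.06]
25 0.138 [ 0.25  0.17 -0.46  0.95  0.   -0.06]
-1 toolz [-0.95 -0.3   0.  ]
250 0.067 [-0.44  0.55 -0.09  0.94  0.    2.4 ]
250 0.197 [-0.44  0.46  0.09  1.2   0.    2.4 ]
250 0.067 [ 0.26  0.58 -0.02  0.97  0.    3.1 ]
250 0.197 [0.26 0.51 0.16 1.22 0.   3.1 ]
100 0.036 [-0.27  0.28 -0.57  0.71  0.    2.57]
100 0.166 [-0.27  0.15 -0.41  1.01  0.    2.57]
100 0.036 [ 0.26  0.48 -0.27  0.82  0.    3.1 ]
100 0.166 [ 0.26  0.37 -0.12  1.08  0.    3.1 ]
50 0.017 [-0.17  0.56 -0.19  0.82  0.    2.67]
50 0.147 [-0.17  0.45 -0.04  1.08  0.    2.67]
50 0.017 [ 0.25  0.4  -0.46  0.71  0.    3.09]
50 0.147 [ 0.25  0.26 -0.31  1.    0.    3.09]
25 0.008 [-0.55  0.37 -0.52  0.67  0.    2.29]
25 0.138 [-0.55  0.23 -0.38  0.96  0.    2.29]
25 0.008 [ 0.25  0.32 -0.61  0.64  0.    3.09]
25 0.138 [ 0.25  0.17 -0.46  0.95  0.    3.09]
```

```bash
cat >> pp.py <<'E'
Q=quat(1); H=.125
def pick(k,first=False):
    x,y=B[k]; z=TZ[k]
    if first:
        robot.reach([x,y,z+.15],Q)
    else: robot.line_to([x,y,max(robot.sense()["tcp_pos"][2],z+.08)],Q,speed=.25)
    hit=robot.line_to([x,y,z],Q,speed=.1,until_force=10); s=robot.sense(); print("down hit",hit,s["tcp_pos"].round(4),s["clock"])
    if hit: return False
    robot.grab(); robot.dwell(.2); s=robot.sense(); w=s["gripper_width"]; print("width",round(w,4))
    if abs(w-SZ[k][0])>.006: return False
    robot.line_to([x,y,z+H],speed=.15); s=robot.sense(); print("lifted w",round(s["gripper_width"],4),s["force"].round(2))
    return abs(s["gripper_width"]-SZ[k][0])<.006
def place(k,dz=.003,via=None,up=.13):
    x,y=S[k]; z=TZ[k]+dz
    if via is not None: robot.line_to([*via,TZ[k]+H],Q,speed=.25)
    robot.line_to([x,y,TZ[k]+H],Q,speed=.25)
    robot.line_to([x,y,z+.015],Q,speed=.15); robot.dwell(.2)
    hit=robot.line_to([x,y,z-.002],Q,speed=.03,until_force=4); s=robot.sense(); print("placed hit",hit,s["tcp_pos"].round(4),s["force"].round(1))
    robot.open_gripper(); robot.dwell(.1)
    robot.line_to([x,y,z+up],Q,speed=.2); print("clock",robot.sense()["clock"])
E
python3 - <<'E'
from pp import *
if pick(25,True): place(25)
t=read_camera("top"); cv2.imwrite("pics/t1.png",t["pixels"][:,:,::-1])
E
```

```text
down hit False [ 0.449  -0.2726  0.0086] 4.175
width 0.0316
lifted w 0.0314 [ 0.01 -0.73 -0.88]
placed hit True [0.4732 0.119  0.0114] [-1.1  0.6  7.3]
clock 10.6583
```

View pics/t1.png

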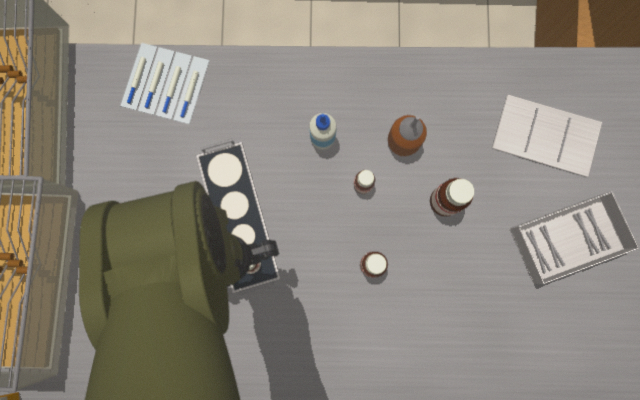

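The arm covers the smallest spot near (250,265), so the bottle can't be checked from here yet. I'll go on to pick the 50 bottle and check the placing from that position.

```bash
cat > chk.py <<'E'
from h import *
def chk(t,ks,s=None,tag=""):
    from pp import S
    for k in ks:
        for n,p in (("top",t),("scene",s)):
            if p is None: continue
            c0=capc(p,*S[k],k,.003)[0]; c,a=blob(p["pixels"],c0); x=solve(lambda v:capc(p,*v,k,.003)[0],c,[.6,0])
            print("chk",k,n,"px off",(c-c0).round(1),"area",a,"exp",round(capc(p,*x,k)[1]),x.round(4),"err vs spot",(x-S[k]).round(4))
E
python3 - <<'E'
from pp import *; from chk import chk
ok=pick(50); print(ok)
t=read_camera("top"); s=read_camera("scene"); chk(t,[25],s); cv2.imwrite("pics/t2.png",t["pixels"][:,:,::-1]);cv2.imwrite("pics/s2.png",s["pixels"][:,:,::-1])
E
```

```text
down hit False [ 0.6431 -0.1124  0.0178] 13.3833
width 0.0395
lifted w 0.0396 [ 0.37 -0.31 -1.14]
True
chk 25 top px off [ 2.9 -0.8] area 213 exp 140 [0.4749 0.1134] err vs spot [ 0.0016 -0.0056]
chk 25 scene px off [-0.4  0.8] area 63 exp 63 [0.4764 0.1186] err vs spot [ 0.0031 -0.0004]
```

View pics/t2.png

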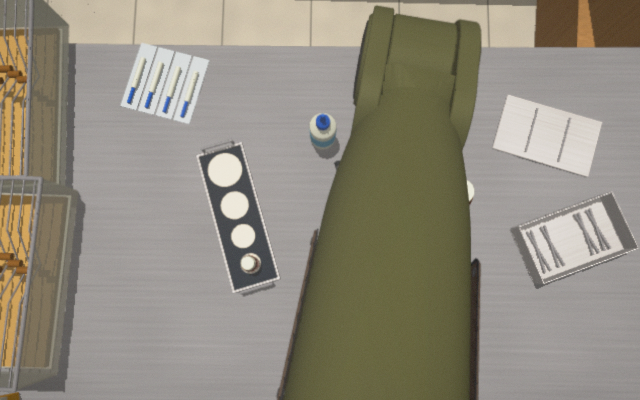

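View pics/s2.png

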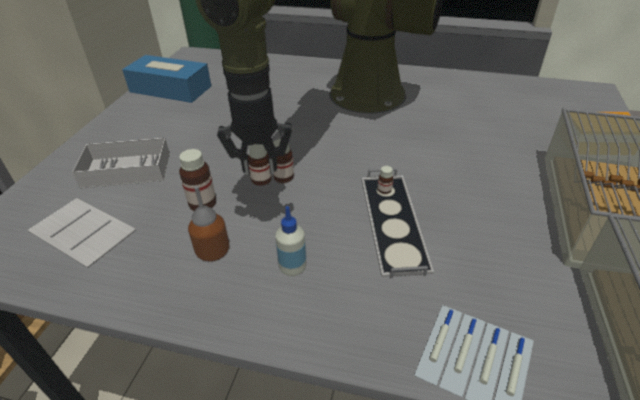

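The small bottle stands on the smallest spot, at top (250,263) and scene (386,175). It is about 3 mm off by the scene camera. The top blob merges with the white of the spot, so that number is biased. The 50 bottle is held upright, so I'll continue.

```bash
python3 - <<'E'
from pp import *; from chk import chk
place(50)
ok=pick(100); print(ok)
t=read_camera("top"); s=read_camera("scene"); chk(t,[25,50],s); cv2.imwrite("pics/t3.png",t["pixels"][:,:,::-1]);cv2.imwrite("pics/s3.png",s["pixels"][:,:,::-1])
E
```

```text
placed hit True [0.5296 0.1366 0.0206] [-0.  -0.2  5.4]
clock 19.375
down hit False [ 0.4752 -0.1295  0.0366] 21.8917
width 0.0484
lifted w 0.0487 [ 0.48  0.73 -1.83]
True
chk 25 top px off [ 2.8 -0.9] area 200 exp 140 [0.4751 0.1136] err vs spot [ 0.0018 -0.0054]
chk 25 scene px off [-0.3  0.8] area 58 exp 63 [0.4763 0.1186] err vs spot [ 0.003  -0.0004]
chk 50 top px off [1.8 0.7] area 210 exp 201 [0.5284 0.1331] err vs spot [-0.0013 -0.0035]
chk 50 scene px off [-0.3  0.8] area 94 exp 104 [0.5325 0.1364] err vs spot [ 0.0028 -0.0002]
```

View pics/s3.png

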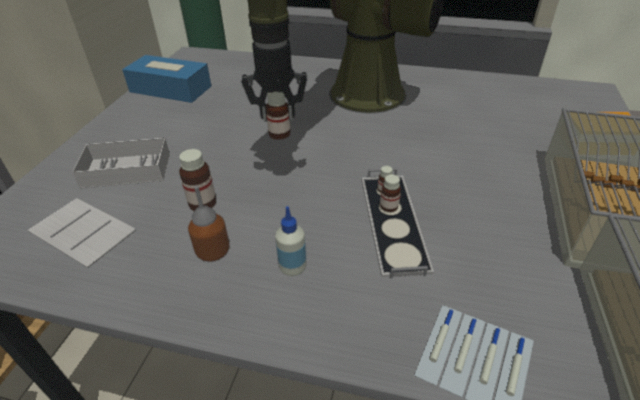

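Both placed bottles are upright, with 50 at scene (391,193) and 25 behind it. The 100 bottle is held. Next I place it and fetch the 250.

```bash
python3 - <<'E'
from pp import *; from chk import chk
place(100)
ok=pick(250); print(ok)
t=read_camera("top"); s=read_camera("scene"); chk(t,[25,50,100],s); cv2.imwrite("pics/t4.png",t["pixels"][:,:,::-1]);cv2.imwrite("pics/s4.png",s["pixels"][:,:,::-1])
E
```

```text
placed hit True [0.5937 0.1567 0.0397] [-1.   0.2  5.4]
clock 27.9167
down hit False [ 0.6093 -0.2833  0.0673] 30.9917
width 0.0622
lifted w 0.0622 [-0.17  0.29 -3.78]
True
chk 25 top px off [ 2.8 -0.8] area 203 exp 140 [0.4748 0.1137] err vs spot [ 0.0015 -0.0053]
chk 25 scene px off [-0.5  0.8] area 61 exp 63 [0.4764 0.1183] err vs spot [ 0.0031 -0.0007]
chk 50 top px off [1.8 0.6] area 211 exp 201 [0.5285 0.1331] err vs spot [-0.0012 -0.0035]
chk 50 scene px off [-0.3  0.6] area 97 exp 104 [0.532  0.1363] err vs spot [ 0.0023 -0.0003]
chk 100 top px off [1.7 1. ] area 304 exp 290 [0.5919 0.1534] err vs spot [-0.0019 -0.0033]
chk 100 scene px off [-0.3  0.5] area 169 exp 177 [0.5955 0.1564] err vs spot [ 0.0017 -0.0003]
```

View pics/s4.png

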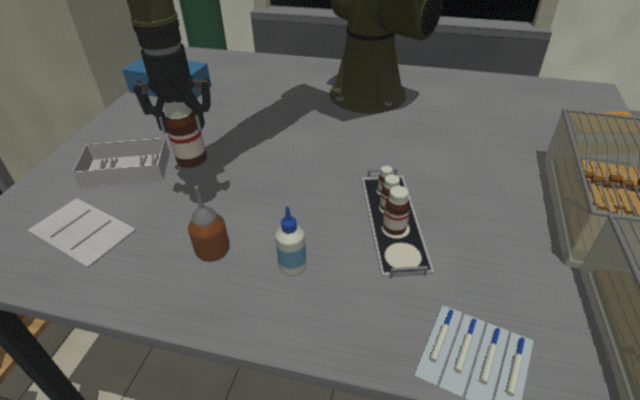

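Three bottles stand upright in the row and the 250 is held upright. I'll place it by way of a waypoint that keeps clear of the antiseptic bottle.

```bash
python3 - <<'E'
from pp import *; from chk import chk
place(250,via=(.57,-.03),up=.15)
robot.reach([.42,-.38,.25],Q); robot.dwell(.5)
t=read_camera("top"); s=read_camera("scene"); chk(t,[25,50,100,250],s); cv2.imwrite("pics/t5.png",t["pixels"][:,:,::-1]);cv2.imwrite("pics/s5.png",s["pixels"][:,:,::-1]); print(robot.sense()["clock"])
E
```

```text
placed hit True [0.669  0.1801 0.0708] [-0.1  0.7  6.1]
clock 37.775
chk 25 top px off [ 2.7 -0.7] area 184 exp 140 [0.4747 0.1139] err vs spot [ 0.0014 -0.0051]
chk 25 scene px off [-0.3  0.7] area 54 exp 63 [0.4762 0.1188] err vs spot [ 0.0029 -0.0002]
chk 50 top px off [1.7 0.7] area 202 exp 201 [0.5283 0.1333] err vs spot [-0.0014 -0.0033]
chk 50 scene px off [-0.2  0.6] area 89 exp 104 [0.5319 0.1364] err vs spot [ 0.0022 -0.0002]
chk 100 top px off [ 1.4 -0.2] area 1169 exp 290 [0.5943 0.1541] err vs spot [ 0.0005 -0.0026]
chk 100 scene px off [7.1 9.1] area 479 exp 189 [0.6182 0.1731] err vs spot [0.0244 0.0164]
chk 250 top px off [27.4  7.1] area 31 exp 467 [0.6562 0.1285] err vs spot [-0.0128 -0.0515]
chk 250 scene px off [-3.2 -3.9] area 479 exp 333 [0.6595 0.1734] err vs spot [-0.0095 -0.0066]
40.5667
```

View pics/s5.png

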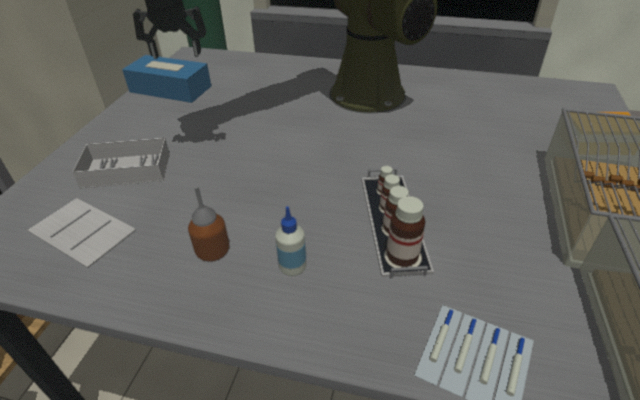

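View pics/t5.png

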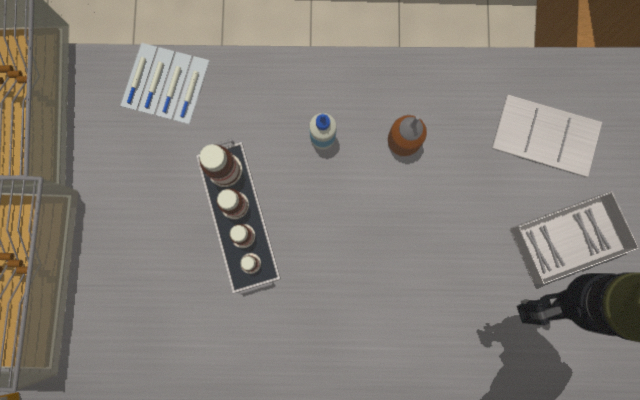

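All four stand in order. The 100 and 250 blobs merged in this check, so I'll measure them again with the caps separated.

```bash
python3 - <<'E'
from pp import *
t=read_camera("top"); s=read_camera("scene")
for n,p in(("top",t),("scene",s)):
  v=p["pixels"].min(2)
  for k in (250,100,50,25):
    h=capc(p,*S[k],k,.003)[0]; pts=cv2.convexHull(proj(p,ring(*S[k],.003+SZ[k][1],SZ[k][2]/2+.006)).astype(np.int32))
    m=np.zeros((400,640),np.uint8); cv2.fillConvexPoly(m,pts,1)
    for q in (.80,.86):
        mx=np.percentile(v[m>0],95); w=((v>q*mx)&(m>0)).astype(np.uint8)
        N,l,st,c=cv2.connectedComponentsWithStats(w); i=1+st[1:,4].argmax()
        x=solve(lambda u:capc(p,*u,k,.003)[0],c[i],S[k]); print(n,k,q,st[i,4],round(capc(p,*x,k)[1]),x.round(4),(x-S[k]).round(4))
E
```

```text
top 250 0.8 467 465 [0.6666 0.1796] [-0.0024 -0.0004]
top 250 0.86 424 465 [0.6667 0.1791] [-0.0023 -0.0009]
top 100 0.8 264 290 [0.5917 0.1536] [-0.0021 -0.0031]
top 100 0.86 249 290 [0.5918 0.1536] [-0.002  -0.0031]
top 50 0.8 179 201 [0.5281 0.1332] [-0.0016 -0.0034]
top 50 0.86 163 201 [0.5284 0.1334] [-0.0013 -0.0032]
top 25 0.8 127 140 [0.4722 0.1158] [-0.0011 -0.0032]
top 25 0.86 115 140 [0.4722 0.1161] [-0.0011 -0.0029]
scene 250 0.8 391 341 [0.6667 0.1792] [-0.0023 -0.0008]
scene 250 0.86 361 342 [0.667  0.1792] [-0.002  -0.0008]
scene 100 0.8 197 177 [0.596  0.1579] [0.0022 0.0012]
scene 100 0.86 172 178 [0.5967 0.1575] [0.0029 0.0008]
scene 50 0.8 105 104 [0.5319 0.1366] [0.0022 0.    ]
scene 50 0.86 89 104 [0.5319 0.1364] [ 0.0022 -0.0002]
scene 25 0.8 69 63 [0.4753 0.1183] [ 0.002  -0.0007]
scene 25 0.86 53 63 [0.4754 0.1182] [ 0.0021 -0.0008]
```

Both cameras put every bottle within about 4 mm of its spot, well inside the 12 mm limit. I'm handing in.

```bash
python3 - <<'E'
from workcell import robot, workorder
print(robot.sense()["clock"]); print(workorder.job_done())
E
```

```text
40.6667
the job is handed in; nothing more can be done
None
```

All four brown bottles are standing upright on the tray, each on the spot of its own size, and the job is handed in at about 41 s of the 109 s allowed. I picked and placed them smallest first, and every placing stopped at contact with the tray as it should.

**Position:** in the last check, both cameras put every bottle's axis within about 4 mm of its spot centre; the limit is 12 mm.

**Other bottles:** in the last pictures the spirit and antiseptic bottles stand where they were. I judged that by eye and did not measure it. The gripper is parked clear of everything.

**Checks that disagreed:** the first final check gave errors over 12 mm for the 100 and 250 bottles, because their white caps had merged with other white areas. Measuring again with the caps separated gave the figures above. The two cameras also differ from each other by up to about 4–5 mm.

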